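Pack out a gel casting chamber with the filler block that just fits

TASK

The stack of gel cassettes in the casting chamber is loose: fill the gap between the cassettes and the sprung plate with the one filler block that just fits. Find it by trying the blocks from the slanted stand, working up from the thinnest: the right one stands upright, all the way down on the chamber floor, and keeps the sprung plate pushed back, while a thinner one stays loose and a thicker one will not go in and must not be forced. Put blocks that you do not use back into the stand, and do not disturb the beaker, vial and timer.

Things in the scene. Friction and masses are not known exactly. Their poses are not given: they have to be found in the camera images.
- chamber: Gel casting chamber, fixed, base 118 x 124 x 8 mm. Open bay 84 mm wide (y) between clear walls; inner floor 8 mm, all tops 68 mm above the bench. x runs along the gap, from the sprung plate (robot's side) to the rigid stack of white and glass cassettes. Origin: on the bench (z up), mid-bay, below the sprung plate's face at rest.
- gap (a point): Point on the chamber's inner floor at mid-bay, under the sprung plate's face at rest; axes as the chamber's. The gap runs from here along +x to the upright face of the cassettes, 2.5 to 17.5 mm away depending on the cassettes loaded; the distance is not reported. The cassettes never give way.
- sprung_plate (a joint): How far (m) the 81 mm wide aluminium plate is pushed back, towards -x of the chamber: 0 at rest on its stop, 0.009 fully back. Springs: 1.5 N at rest, 6 N fully back. Its face is upright to 46 mm above the bench, then bevelled, 9 mm back at the top (68 mm): a block pressed down on the bevel drives it back with under 20 N.
- stand: Grey fixed stand, base 95 x 196 mm, origin mid-underside, z up. Three equal slots at y = -60, 0, 60 mm, each 34 mm (thickness way) x 55 mm x 50 mm deep, leaning 30 degrees: they rise along (-0.5, 0, 0.866), tops towards the robot. 60 mm of a seated block stands out. Which block is in which slot varies.
- slot_mid (a point): Middle slot of the stand: point at mid-width where its lower (robot-side) wall meets its floor, 12 mm in x and 13.5 mm up from the stand's origin. z rises along the slot, x crosses it (34 mm) towards the upper wall, y is the stand's y; the other slots lie 60 mm away in y. Seated blocks lie on the lower wall and stand on the floor.
- filler_thin_centre (a point): Centre (half-way up) of the thin filler block: loose white plastic plate, 8 mm thick (x), 110 mm tall (z). Lower 60 mm is 50 mm wide (y), foot slightly bevelled; above it a 36 mm wide grip tab of the same thickness, small dark hole near its top. Under 170 g. It may stand either way round.
- filler_medium_centre (a point): Centre (half-way up) of the medium filler block: loose white plastic plate, 14 mm thick (x), 110 mm tall (z). Lower 60 mm is 50 mm wide (y), foot slightly bevelled; above it a 36 mm wide grip tab of the same thickness, small dark hole near its top. Under 170 g. It may stand either way round.
- filler_thick_centre (a point): Centre (half-way up) of the thick filler block: loose white plastic plate, 20 mm thick (x), 110 mm tall (z). Lower 60 mm is 50 mm wide (y), foot slightly bevelled; above it a 36 mm wide grip tab of the same thickness, small dark hole near its top. Under 170 g. It may stand either way round.
- filler_thin: The same thin filler block: origin at the middle of the bottom edge of the face that lies on the slot's lower wall at the start; x through its thickness (8 mm) from that face, y across, z up its height.
- filler_medium: The same medium filler block: origin at the middle of the bottom edge of the face that lies on the slot's lower wall at the start; x through its thickness (14 mm) from that face, y across, z up its height.
- filler_thick: The same thick filler block: origin at the middle of the bottom edge of the face that lies on the slot's lower wall at the start; x through its thickness (20 mm) from that face, y across, z up its height.
- beaker: Small glass beaker, 54 mm across, 70 mm tall, a loose bystander; origin at its underside.
- vial: Small clear vial with a black cap, 22 mm across, 50 mm tall, a loose bystander; origin at its underside.
- timer: Small light grey lab timer, 62 x 66 x 20 mm, lying flat, a loose bystander; origin at its underside.

How it is judged:
By the outcome, as a careful person would: the job done as asked, in the order asked, and still so for the second after the job is handed in, with the robot touching nothing.
It also fails if it takes over 72 s, if anything falls off the work surface, if the arm or the gripper's body presses on something with over 40 N, if the wrist force passes 120 N, or if a joint passes its speed limit or range.

ROBOT

A 6-joint arm with a two-finger parallel gripper is mounted at the origin on a cart in front of the work surface, level with it; the furniture and walls round the work are solid. World frame = base frame: x ahead of the robot, y to its left, z up, the work surface at z = 0. Lengths are in m, angles in degrees, forces in N, time in s.
With the tool pointing down it reaches from about 0.35 to 0.725 m from the base axis. Payload 4.3 kg.
Tool frame: the origin (TCP) lies midway between the tips of the shut fingers; the grasp point (between the pads) lies grip_depth behind it (grip_depth is the distance from the TCP to the grasp point, in m); z points along the fingers, y is the line along which they close (so a half turn about z gives the same grasp; the last joint's range is limited). The gripper opens to 85 mm and grips with 20 to 120 N. Pads are 22 mm wide; open, the fingers measure 114 mm over their backs; the gripper's body (76 mm by 85 mm) begins 54 mm behind the grasp point. The pads swing forward as they close: fully open they stand 13 mm farther back than shut.
Start: joints at [64.555, 21.618, 4.641, 73.018, 0, 83.68], TCP at [0.188, 0.543, 0.231] pointing down, gripper open.
Joint ranges: [-156.06, 156.06], [-48.1, 94.91], [-58.44, 69.94], [-101.28, 121.22], [-78.64, 73.56], [-180, 180]. Speed limits (degrees/s): [147.25, 147.25, 180, 180, 180, 180].

INTERFACE

Orientations are given as [roll, pitch, yaw] about the fixed x, y, z axes, in that order (R = Rz(yaw) Ry(pitch) Rx(roll)).
In Python, from bench import * gives the robot as it stands.
- The arm moves only by the shell command python3 -m crank 'ROWS' [FORCE]. ROWS is JSON, a list of rows, each a list of 7 numbers: the turn, a rotation vector about the tool's x, y, z in rad, then the shift along the tool's x, y, z in m, then the opening, from 0 (shut) to 1 (fully open). A call has 1 to 20 rows; each row is the pose to reach, as a shift and turn from the pose commanded when the call began, along the tool's axes at that moment; what a row does not reach only later rows make up. A row lasts 1/8 s, in which the tool goes at most 62.5 mm and 10.7 degrees, less where a joint would pass 70% of its speed; a pose out of reach is approached as far as the arm can. A call with a gripper value outside its range is refused whole. The fingers move at their own pace and stop on an object; FORCE is the grip in N (left out, the last holds). Time passes only in rows, so rows that repeat a pose let the fingers close. It gives the time, the measured TCP pose, the force, the opening and the grip force at its end, in the units of the state.
- get_state(): the state, without advancing time (a new reading comes with each control period).
- snapshot(name): name is "scene" or "side" or "wrist"; returns the picture (420x560x3 uint8, red, green, blue); there is no depth.
- camera_info(name): a dict with "K" (3x3 intrinsics, pixels), "position" and "orientation" of the camera in the world; the wrist camera has in their place "tool_from_camera" (4x4, takes a point from camera to tool coordinates, whose origin is the TCP and whose axes are the flange's). Camera axes: x right, y up, looking along -z (the intrinsics and any distortion apply to the point x, -y, -z); pixel columns grow to the right and rows downward; lengths in m; the calibration is good to about 2 mm. A picture is of the moment at which its call begins: read the wrist's pose just before it. camera_info takes no time and is no camera call.
- finish_job(): hands the job in; it is judged then, once.
Trained networks look in the newest picture that a camera, given by its name, has taken for a name from the list of things; names that differ only in an ending like _2 or _b are one class to them, and where a whole thing is asked for, a point or a joint stands for the part that bears it (a point fixed in the world has none). Each returns a list of dicts, best first, with "p" (0 to 1); they miss things now and then, are a little off and sometimes report something else, mostly with a low value. They report only what shows in the picture. A call takes as long as a camera call.
- find_in(target, camera): "point" ([row, column] in pixels, amid what is visible of it).
- trace(target, camera): "pixels" (420x560 bool, what is visible of it) and "point" ([row, column] in pixels, amid what is visible of it).
- spot_point(target, camera): "point" ([row, column] in pixels: a listed point, or the origin of a listed thing).
The state is a dict: "time": time; "q": joint angles; "joint_velocities": joint speeds; "joint_efforts": joint torques, N m; "tcp_pos": TCP position; "ee_rot": TCP orientation; "contact_force": force on the tool from outside, world axes, zero at the start; "moment": the same for the moment, N m; "grip_width": finger opening in m; "grip_force": force on a finger pad.
Only numpy, scipy, OpenCV 4.12 (cv2) and the standard library are available. Lean on these libraries where they do the work, as an engineer would, in place of code of your own. Each camera call takes 0.05 s, during which the arm holds its last target. There are 200 camera calls.

## Working session

There is one attempt and no reset: what is moved stays moved. The work goes in short steps, Python scripts to look and compute and a shell command to move; the robot and the scene stay as the last step left them, time stands still between calls to the robot, and variables do not carry over. Pictures are saved under pics/ and viewed, at most 10 in all, crops included, and the job is handed in when it is done.

```bash
mkdir -p pics; ls; cat > h.py <<'E'
from bench import *
import numpy as np, cv2
from scipy.spatial.transform import Rotation as R
def cam(n):
    c=camera_info(n); K=np.array(c["K"])
    return c,K
E
python3 - <<'E'
from h import *
s=get_state(); print({k:np.round(v,3) for k,v in s.items()})
for n in("scene","side","wrist"):
    print(n,camera_info(n))
a=snapshot("scene");b=snapshot("side")
cv2.imwrite("pics/a.png",cv2.cvtColor(a,cv2.COLOR_RGB2BGR));cv2.imwrite("pics/b.png",cv2.cvtColor(b,cv2.COLOR_RGB2BGR))
for n in("scene","side"):
    for t in("chamber","gap","stand","slot_mid","filler_thin_centre","filler_medium_centre","filler_thick_centre","filler_thin","filler_medium","filler_thick","beaker","vial","timer"):
        r=spot_point(t,n); print(n,t,[(np.round(x["point"],1).tolist(),round(x["p"],2)) for x in r[:2]])
E
```

```text
pics
{'time': np.float64(0.0), 'q': array([6.4555e+01, 2.1660e+01, 4.5610e+00, 7.3016e+01, 1.0000e-03,
       8.3681e+01]), 'joint_velocities': array([ 0.054, -0.064,  0.01 ,  0.012,  0.01 ,  0.133]), 'joint_efforts': array([-0.0000e+00, -4.6361e+01,  2.6987e+01,  2.1000e-02, -0.0000e+00,
       -0.0000e+00]), 'tcp_pos': array([0.188, 0.543, 0.23 ]), 'ee_rot': array([-1.79886e+02, -1.30000e-02,  1.60873e+02]), 'contact_force': array([-0.277,  0.19 ,  0.133]), 'moment': array([ 0.003,  0.031, -0.034]), 'grip_force': np.float64(0.0), 'grip_width': np.float64(0.085)}
scene {'K': array([[424.90066107,   0.        , 288.55642399],
       [  0.        , 424.90066107, 216.40458543],
       [  0.        ,   0.        ,   1.        ]]), 'position': array([ 0.09575098, -0.48197305,  0.5468758 ]), 'orientation': array([ 56.34078542,  -1.31858567, -35.18467752])}
side {'K': array([[400.73004311,   0.        , 274.33872052],
       [  0.        , 400.73004311, 212.56000009],
       [  0.        ,   0.        ,   1.        ]]), 'position': array([ 0.484932  , -0.61507728,  0.59181509]), 'orientati
[... 1035 characters left out ...]
thick [([179.9, 278.2], 0.34)]
scene beaker [([277.6, 279.1], 0.81)]
scene vial [([311.3, 287.0], 0.78)]
scene timer [([273.7, 232.5], 0.92)]
side chamber [([314.2, 323.8], 0.82)]
side gap []
side stand [([209.0, 310.9], 0.95), ([233.4, 226.3], 0.4)]
side slot_mid [([284.4, 229.2], 0.68), ([211.7, 316.5], 0.6)]
side filler_thin_centre [([192.1, 307.0], 0.81)]
side filler_medium_centre [([204.7, 306.5], 0.91)]
side filler_thick_centre [([176.2, 309.8], 0.9)]
side filler_thin [([206.8, 316.2], 0.48)]
side filler_medium [([220.6, 313.8], 0.92)]
side filler_thick [([196.3, 315.9], 0.83)]
side beaker [([257.0, 252.3], 0.88), ([203.6, 307.9], 0.21)]
side vial []
side timer [([230.7, 227.0], 0.71)]
```

View pics/a.png

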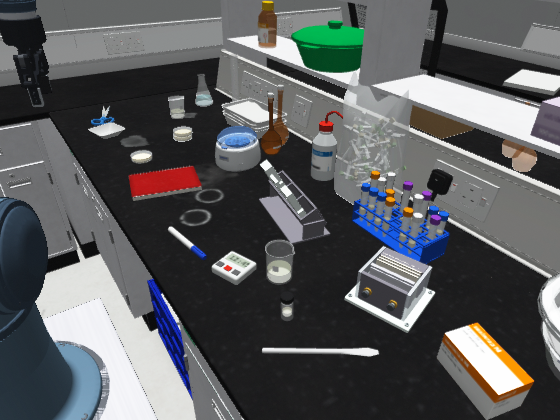

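View pics/b.png

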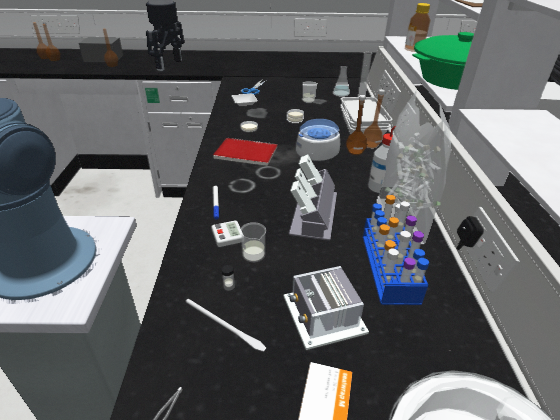

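The scene view shows the chamber at about (row 297, col 388) and the stand at (215, 290), with the blocks in the order medium, thin, thick from near to far. The beaker is at (270, 280), the vial at (307, 287) and the timer at (265, 233).

```bash
cat >> h.py <<'E'
def pose(n):
    c=camera_info(n)
    if n!="wrist": return np.array(c["K"]),R.from_euler("xyz",c["orientation"],degrees=True).as_matrix(),np.array(c["position"])
    s=get_state(); T=np.eye(4);T[:3,:3]=R.from_euler("xyz",s["ee_rot"],degrees=True).as_matrix();T[:3,3]=s["tcp_pos"]
    T=T@np.array(c["tool_from_camera"]); return np.array(c["K"]),T[:3,:3],T[:3,3]
def ray(n,p,P=None):
    K,Rm,o=P or pose(n)
    d=np.linalg.inv(K)@[p[1],p[0],1]; return o,Rm@(d*[1,-1,-1])
def atz(n,p,z,P=None):
    o,d=ray(n,p,P); return o+d*(z-o[2])/d[2]
def proj(n,X,P=None):
    K,Rm,o=P or pose(n)
    c=Rm.T@(np.array(X)-o); u=K@(c*[1,-1,-1]); return np.array([u[1],u[0]])/u[2]
def tri(a,b):
    (o,d),(q,e)=a,b; d=d/np.linalg.norm(d);e=e/np.linalg.norm(e)
    t=np.linalg.lstsq(np.c_[d,-e],q-o,rcond=None)[0]; x=o+t[0]*d;y=q+t[1]*e; return (x+y)/2,np.linalg.norm(x-y)
E
python3 - <<'E'
from h import *
for nm,a,b in(("chamber",(297.5,387.7),(314.2,323.8)),("stand",(222,288.1),(209,310.9)),("thick_c",(182.4,277.7),(176.2,309.8)),("thin_c",(197.9,286.6),(192.1,307)),("med_c",(205.3,297.6),(204.7,306.5)),("beaker",(277.6,279.1),(257,252.3)),("timer",(273.7,232.5),(230.7,227)),("slotmid",(205.7,289.8),(211.7,316.5))):
    x,g=tri(ray("scene",a),ray("side",b)); print(nm,x.round(4),round(g,4),atz("scene",a,0).round(3),atz("side",b,0).round(3))
print("vial",atz("scene",(311.3,287),0).round(3))
E
```

```text
chamber [ 0.582  -0.1305 -0.0054] 0.0004 [ 0.577 -0.134  0.   ] [ 0.581 -0.135  0.   ]
stand [ 0.5787  0.186  -0.0062] 0.0193 [0.565 0.164 0.   ] [0.58  0.194 0.   ]
thick_c [0.5746 0.2222 0.0755] 0.0048 [0.649 0.33  0.   ] [0.588 0.35  0.   ]
thin_c [0.5655 0.1732 0.0618] 0.0043 [0.623 0.253 0.   ] [0.575 0.269 0.   ]
med_c [0.5617 0.1254 0.0643] 0.0038 [0.626 0.21  0.   ] [0.571 0.212 0.   ]
beaker [0.4423 0.0185 0.    ] 0.0021 [0.443 0.02  0.   ] [0.442 0.017 0.   ]
timer [0.3791 0.0903 0.0009] 0.0176 [0.375 0.079 0.   ] [0.379 0.105 0.   ]
slotmid [0.5948 0.1938 0.0054] 0.0221 [0.609 0.219 0.   ] [0.594 0.183 0.   ]
vial [ 0.406 -0.06   0.   ]
```

```bash
cat >> h.py <<'E'
def rel(p,Rt):
    s=get_state(); R0=R.from_euler("xyz",s["ee_rot"],degrees=True)
    rv=(R0.inv()*Rt).as_rotvec(); sh=R0.inv().apply(np.array(p)-s["tcp_pos"])
    print("row",np.round(rv,3).tolist(),np.round(sh,4).tolist(),"need rows",round(np.degrees(np.linalg.norm(rv))/10.7,1),round(np.linalg.norm(sh)/.0625,1))
def down(yaw): return R.from_euler("xyz",[180,0,yaw],degrees=True)
E
python3 - <<'E'
from h import *
import bench
print([x for x in dir(bench) if x[0]!='_'], getattr(bench,"grip_depth",None))
rel([0.5,0.23,0.25],down(82))
E
```

```text
['IKError', 'camera_info', 'find_in', 'finish_job', 'get_state', 'grip_depth', 'snapshot', 'spot_point', 'trace'] 0.0187
row [0.0, -0.0, 1.377] [-0.397, -0.1939, -0.0187] need rows 7.4 7.1
```

```bash
python3 -m crank '[[0,0,1.377,-0.397,-0.194,-0.02,1],[0,0,1.377,-0.397,-0.194,-0.02,1],[0,0,1.377,-0.397,-0.194,-0.02,1],[0,0,1.377,-0.397,-0.194,-0.02,1],[0,0,1.377,-0.397,-0.194,-0.02,1],[0,0,1.377,-0.397,-0.194,-0.02,1],[0,0,1.377,-0.397,-0.194,-0.02,1],[0,0,1.377,-0.397,-0.194,-0.02,1],[0,0,1.377,-0.397,-0.194,-0.02,1],[0,0,1.377,-0.397,-0.194,-0.02,1]]'
python3 - <<'E'
from h import *
P=pose("wrist"); a=snapshot("wrist"); cv2.imwrite("pics/c.png",cv2.cvtColor(a,cv2.COLOR_RGB2BGR)); np.savez("pc",K=P[0],R=P[1],o=P[2])
for t in("stand","slot_mid","chamber","gap","filler_thin_centre","filler_medium_centre","filler_thick_centre","filler_thin","filler_medium","filler_thick"):
    r=spot_point(t,"wrist"); print(t,[(np.round(x["point"],1).tolist(),round(x["p"],2)) for x in r[:2]])
r=trace("stand","wrist"); m=r[0]["pixels"]; print(cv2.minAreaRect(np.argwhere(m)[:,::-1].astype(np.float32)), m.sum())
E
```

```text
time: 2.65
tcp_pos: [0.4994, 0.2305, 0.2513]
ee_rot: [-180.0, -0.0, 82.1]
contact_force: [-0.2, 0.2, -1.1]
grip_width: 0.0856
grip_force: 0.0
stand [([196.8, 354.5], 0.67)]
slot_mid [([199.2, 361.3], 0.98), ([152.2, 369.7], 0.5)]
chamber [([404.7, 369.6], 0.72), ([153.6, 371.3], 0.47)]
gap [([408.6, 369.2], 0.71)]
filler_thin_centre [([145.3, 372.0], 0.48)]
filler_medium_centre [([271.9, 349.2], 0.92)]
filler_thick_centre []
filler_thin [([199.8, 369.0], 0.55)]
filler_medium [([248.6, 360.3], 0.6)]
filler_thick [([287.0, 202.0], 0.64), ([145.3, 372.4], 0.56)]
((359.4572448730469, 202.11859130859375), (90.63601684570312, 194.4248809814453), 8.530765533447266) 9337
```

View pics/c.png

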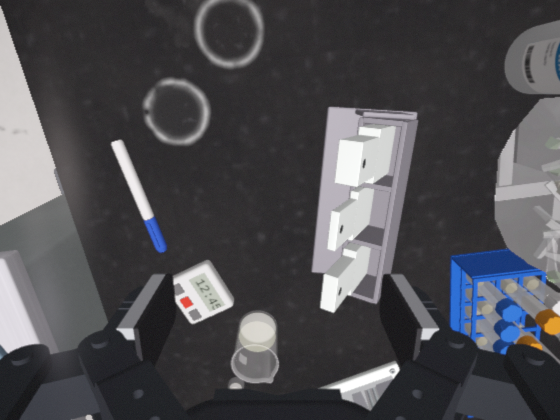

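The wrist view shows the stand at cols 313–417, rows 107–303. From far to near the blocks are thick (340,137), thin (335,205) and medium (325,262). I'll enlarge that area to read the corners.

```bash
python3 - <<'E'
import cv2
a=cv2.imread("pics/c.png")[100:316,300:430]; cv2.imwrite("pics/d.png",cv2.resize(a,None,fx=2.75,fy=2.75,interpolation=cv2.INTER_CUBIC))
E
```

```text
(no output)
```

View pics/d.png

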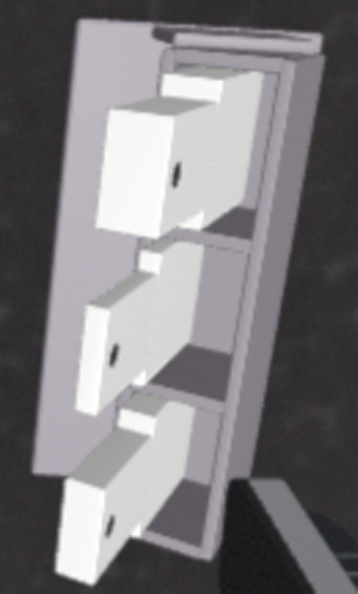

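```bash
cat > fit.py <<'E'
from h import *
from scipy.optimize import least_squares
d=np.load("pc.npz");P=(d["K"],d["R"],d["o"])
u=np.array([-.5,0,.866]);v=np.array([.866,0,.5]);y=np.array([0,1.,0])
X=[];Q=[]
def slot(k): return np.array([.012,.06*k,.0135])
for k,t,c in((1,.02,[(112,108),(174,112),(160,237),(97,228)]),(0,.008,[(87,303),(108,308),(97,415),(76,408)]),(-1,.014,[(67,478),(108,484),(93,585),(56,573)])):
    for (a,b),p in zip(((0,1),(t,1),(t,-1),(0,-1)),c): X.append(slot(k)+.11*u+a*v+.018*b*y);Q.append(p)
X+= [np.array([-.0475,.098,.004]),np.array([-.0475,-.098,.004])];Q+=[(79,20),(33,473)]
X=np.array(X);Q=np.array(Q)/2.75;Q=np.c_[Q[:,1]+100,Q[:,0]+300]
def W(p): return R.from_euler("z",p[2]).apply(X)+[p[0],p[1],0]
f=lambda p:np.ravel([proj("",w,P)-q for w,q in zip(W(p),Q)])
r=least_squares(f,[.58,.18,-.1]);print(r.x[:2].round(4),np.degrees(r.x[2]).round(2));print(f(r.x).reshape(-1,2).round(1).tolist())
E
python3 fit.py
```

```text
[0.5813 0.1809] -11.53
[[-1.0, -0.1], [0.7, 2.1], [0.7, 0.9], [-0.5, 0.2], [-0.2, 0.6], [0.1, 2.0], [0.5, 1.1], [0.6, 0.1], [-0.5, 0.6], [2.1, 0.4], [0.4, 1.3], [-0.4, 0.5], [-1.9, -6.9], [-0.4, -6.4]]
```

```bash
cat >> fit.py <<'E'
X0,Q0=X,Q; X=X[:12];Q=Q[:12]
r=least_squares(f,[.58,.18,-.1]);print(r.x[:2].round(4),np.degrees(r.x[2]).round(2));print(f(r.x).reshape(-1,2).round(1).tolist())
q=r.x; Rs=R.from_euler("z",q[2])
def S(k,a,h,b=0): return Rs.apply(slot(k)+a*v+h*u+b*y)+[q[0],q[1],0]
E
cat > h2.py <<'E'
from fit import *
# tool for slot: z=-u, y=+v or so ; x = y cross z
def tilt():
    z=-u/np.linalg.norm(u); yy=v/np.linalg.norm(v); x=np.cross(yy,z)
    return Rs*R.from_matrix(np.c_[x,yy,z])
Rt=tilt()
E
python3 - <<'E'
from h2 import *
print(Rt.as_euler("xyz",degrees=True))
t=.008; tip=lambda h:S(0,t/2,h-.0187)
print("tcp at grasp h=.09",tip(.09))
rel(tip(.17),Rt); rel([.50,-.09,.25],down(82))
E
```

```text
[0.5813 0.1809] -11.53
[[-1.0, -0.1], [0.7, 2.1], [0.7, 0.9], [-0.5, 0.2], [-0.2, 0.6], [0.1, 2.0], [0.5, 1.1], [0.6, 0.1], [-0.5, 0.6], [2.1, 0.4], [0.4, 1.3], [-0.4, 0.5], [-1.9, -6.9], [-0.4, -6.4]]
[0.5806 0.1812] -11.44
[[-1.2, -1.1], [0.5, 1.1], [0.5, -0.0], [-0.7, -0.7], [-0.3, -0.2], [-0.1, 1.1], [0.3, 0.3], [0.4, -0.6], [-0.6, -0.2], [1.9, -0.3], [0.2, 0.6], [-0.6, -0.1]]
[1.49999272e+02 1.27222187e-14 7.85569306e+01]
tcp at grasp h=.09 [0.56084833 0.18519762 0.0772458 ]
row [-0.523, -0.016, 0.058] [-0.0335, 0.0267, 0.1048] need rows 2.8 1.8
row [0.0, -0.0, -0.0] [-0.3168, 0.0447, 0.0013] need rows 0.0 5.1
```

```bash
python3 -m crank '[[0,0,0,-0.28,0.1,0,1],[0,0,0,-0.28,0.1,0,1],[0,0,0,-0.28,0.1,0,1],[0,0,0,-0.28,0.1,0,1],[0,0,0,-0.28,0.1,0,1],[0,0,0,-0.28,0.1,0,1]]'
python3 - <<'E'
from h import *
P=pose("wrist"); a=snapshot("wrist"); np.savez("pe",K=P[0],R=P[1],o=P[2])
cv2.imwrite("pics/e0.png",cv2.cvtColor(a,cv2.COLOR_RGB2BGR))
for t in("chamber","gap"):
    r=spot_point(t,"wrist"); print(t,[(np.round(x["point"],1).tolist(),round(x["p"],2)) for x in r[:2]])
r=trace("chamber","wrist"); m=r[0]["pixels"]; q=np.argwhere(m);lo=q.min(0)-8;hi=q.max(0)+8;lo=np.maximum(lo,0);print(lo,hi)
c=cv2.imread("pics/e0.png")[lo[0]:hi[0],lo[1]:hi[1]]; f=min(800/c.shape[1],600/c.shape[0]);print(f)
cv2.imwrite("pics/e.png",cv2.resize(c,None,fx=f,fy=f,interpolation=cv2.INTER_CUBIC))
E
```

```text
time: 4.0
tcp_pos: [0.5604, -0.0646, 0.251]
ee_rot: [180.0, 0.0, 81.7]
contact_force: [0.1, 0.8, 0.3]
grip_width: 0.0851
grip_force: 0.0
chamber [([220.0, 300.0], 0.83), ([222.3, 301.1], 0.66)]
gap [([219.8, 304.6], 0.74)]
[144 229] [305 377]
3.7267080745341614
```

View pics/e.png

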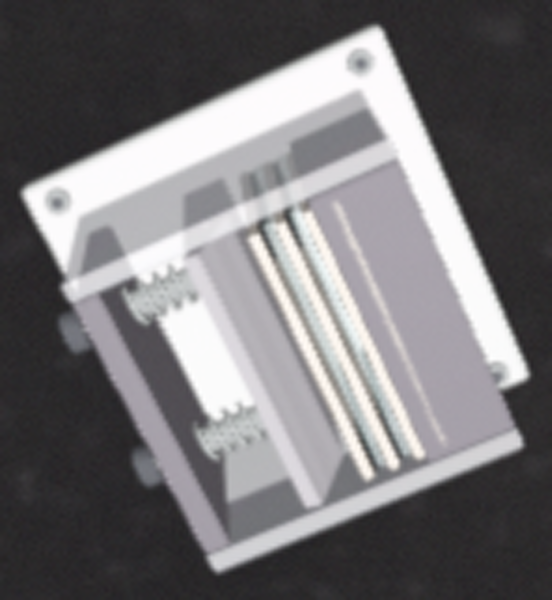

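The enlarged wrist view shows the chamber turned about 25° clockwise in the image. The plate's top strip runs (190,258)–(310,505), the bevel is to the right of it, and the first cassette edge runs (250,238)–(364,480).

```bash
cat > ch.py <<'E'
from h import *
from scipy.optimize import least_squares
d=np.load("pe.npz");PE=(d["K"],d["R"],d["o"])
px=lambda c,r:(r/3.7267+144,c/3.7267+229)
A=[atz("",px(*c),.008,PE) for c in((22,190),(380,27),(527,380))]
B=[atz("",px(*c),.068,PE) for c in((62,290),(397,155),(522,442),(215,570))]
pl=[atz("",px(*c),.068,PE) for c in((205,252),(322,500))]
ca=[atz("",px(*c),.068,PE) for c in((250,238),(364,480))]
E
python3 - <<'E'
from ch import *
A,B,pl,ca=map(np.array,(A,B,pl,ca))
for q in(A,B): print(q[:,:2].round(4).tolist(),[ (round(np.linalg.norm(e),4),round(np.degrees(np.arctan2(e[1],e[0])),1)) for e in np.diff(q,axis=0)])
for q in(pl,ca): e=q[0]-q[1]; print(q.round(4)[:,:2].tolist(),np.linalg.norm(e).round(4),np.degrees(np.arctan2(-e[0],e[1])))
E
```

```text
[[0.5084, -0.0912], [0.62, -0.0579], [0.6549, -0.1762]] [(np.float64(0.1165), np.float64(16.6)), (np.float64(0.1233), np.float64(-73.6))]
[[0.5237, -0.1029], [0.6136, -0.0794], [0.6394, -0.1646], [0.5516, -0.1919]] [(np.float64(0.0929), np.float64(14.7)), (np.float64(0.089), np.float64(-73.1)), (np.float64(0.092), np.float64(-162.7))]
[[0.562, -0.0979], [0.5838, -0.1743]] 0.0794 15.884590608701739
[[0.574, -0.0959], [0.5958, -0.1698]] 0.0771 16.43049360542688
```

```bash
python3 - <<'E'
from h2 import *
t=.008
print(S(0,t/2,.2-.0187).round(4)); rel(S(0,t/2,.2-.0187),Rt)
E
```

```text
[0.5813 0.1809] -11.53
[[-1.0, -0.1], [0.7, 2.1], [0.7, 0.9], [-0.5, 0.2], [-0.2, 0.6], [0.1, 2.0], [0.5, 1.1], [0.6, 0.1], [-0.5, 0.6], [2.1, 0.4], [0.4, 1.3], [-0.4, 0.5], [-1.9, -6.9], [-0.4, -6.4]]
[0.5806 0.1812] -11.44
[[-1.2, -1.1], [0.5, 1.1], [0.5, -0.0], [-0.7, -0.7], [-0.3, -0.2], [-0.1, 1.1], [0.3, 0.3], [0.4, -0.6], [-0.6, -0.2], [1.9, -0.3], [0.2, 0.6], [-0.6, -0.1]]
[0.5069 0.1961 0.1725]
row [-0.524, -0.017, 0.06] [0.2465, -0.0875, 0.0789] need rows 2.8 4.4
```

Then straight in along the tool z: 0.2 to 0.09, so 110 mm.

```bash
sed -i 's/^\(r=least.*\);print.*/\1/' fit.py; python3 -m crank '[[-0.2,0,0.03,0.12,-0.05,0,0.6],[-0.4,0,0.05,0.2,-0.08,0.03,0.6],[-0.524,-0.017,0.06,0.2465,-0.0875,0.0789,0.6],[-0.524,-0.017,0.06,0.2465,-0.0875,0.0789,0.6],[-0.524,-0.017,0.06,0.2465,-0.0875,0.0789,0.6],[-0.524,-0.017,0.06,0.2465,-0.0875,0.0789,0.6],[-0.524,-0.017,0.06,0.2465,-0.0875,0.0789,0.6]]' 40
python3 - <<'E'
from h2 import *
rel(S(0,.004,.09-.0187),Rt)
P=pose("wrist"); a=snapshot("wrist"); np.savez("pf",K=P[0],R=P[1],o=P[2])
for h,b in((.11,.018),(.11,-.018)):
    for aa in(0,.008): print(proj("",S(0,aa,h,b),P).round(1))
c=cv2.cvtColor(a,cv2.COLOR_RGB2BGR); cv2.imwrite("pics/f.png",c)
E
```

```text
time: 5.08
tcp_pos: [0.5075, 0.1956, 0.173]
ee_rot: [149.9, 0.0, 78.5]
contact_force: [-0.8, -0.0, 0.3]
grip_width: 0.0512
grip_force: 0.0
[0.5813 0.1809] -11.53
[0.5806 0.1812] -11.44
row [0.001, 0.001, -0.0] [0.0004, -0.001, 0.1101] need rows 0.0 1.8
[192.9 270. ]
[192.9 282.8]
[245.8 270.4]
[245.8 282.7]
```

View pics/f.png

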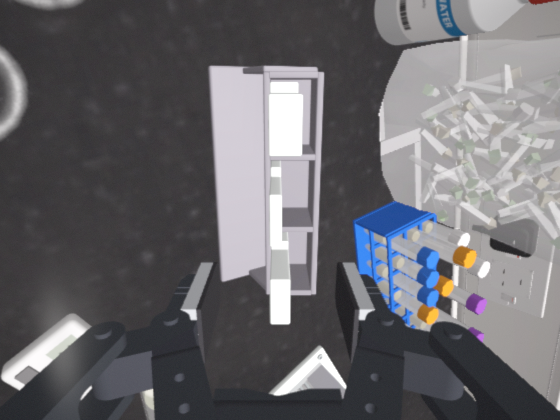

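The view shows the blocks lined up on the predicted columns (270–283) and the thin block starting at row ~193, so the fit holds. Going in to grasp.

```bash
python3 -m crank '[[0,0,0,0,0,0.055,0.6],[0,0,0,0,-0.001,0.09,0.6],[0,0,0,0,-0.001,0.11,0.6],[0,0,0,0,-0.001,0.11,0.6],[0,0,0,0,-0.001,0.11,0],[0,0,0,0,-0.001,0.11,0],[0,0,0,0,-0.001,0.11,0],[0,0,0,0,-0.001,0.11,0],[0,0,0,0,-0.001,0.11,0]]' 40
```

```text
time: 6.25
tcp_pos: [0.5614, 0.1845, 0.0782]
ee_rot: [149.8, 0.0, 78.5]
contact_force: [-3.8, 0.1, 6.5]
grip_width: 0.0072
grip_force: 42.2
```

```bash
cat > ch2.py <<'E'
from h import *
a=np.radians(16.4); ex=np.array([np.cos(a),np.sin(a),0]);ey=np.array([-np.sin(a),np.cos(a),0])
def C(x,y,z): return (.5202+x)*ex+(-.2935+y)*ey+np.array([0,0,z])
def inC(p): return np.array([p@ex-.5202,p@ey+.2935,p[2]])
E
python3 - <<'E'
from h2 import *
from ch2 import *
s=get_state(); d=Rs.inv().apply(s["tcp_pos"]-S(0,0,0)); print("a,b,h",d@v,d[1],d@u)
print(C(-.0022,0,.156))
rel(s["tcp_pos"]+Rs.apply(u)*.08+[0,0,.07],Rt)
rel(C(-.0022,0,.21),down(106.4))
E
```

```text
[0.5813 0.1809] -11.53
[0.5806 0.1812] -11.44
a,b,h 0.005049793399371668 -0.0006089766301195438 0.07178004640796383
[ 0.57979186 -0.13530578  0.156     ]
row [0.003, 0.001, -0.001] [-0.0001, 0.0354, -0.1405] need rows 0.0 2.3
row [0.516, 0.128, -0.476] [-0.3096, 0.1371, -0.0727] need rows 3.8 5.5
```

```bash
python3 -m crank '[[0,0,0,0,0,-0.04,0],[0,0,0,0,0,-0.08,0],[0,0,0,0,0.035,-0.14,0],[0,0,0,0,0.035,-0.14,0],[0.516,0.128,-0.476,-0.3096,0.137,-0.073,0],[0.516,0.128,-0.476,-0.3096,0.137,-0.073,0],[0.516,0.128,-0.476,-0.3096,0.137,-0.073,0],[0.516,0.128,-0.476,-0.3096,0.137,-0.073,0],[0.516,0.128,-0.476,-0.3096,0.137,-0.073,0],[0.516,0.128,-0.476,-0.3096,0.137,-0.073,0],[0.516,0.128,-0.476,-0.3096,0.137,-0.073,0],[0.516,0.128,-0.476,-0.3096,0.137,-0.073,0],[0.516,0.128,-0.476,-0.3096,0.137,-0.073,0],[0.516,0.128,-0.476,-0.3096,0.137,-0.073,0]]' 40
python3 - <<'E'
from ch2 import *
s=get_state(); print(s["grip_width"],inC(s["tcp_pos"]).round(4)); rel(C(-.0022,0,.156),down(106.4))
P=pose("wrist"); a=snapshot("wrist");cv2.imwrite("pics/g.png",cv2.cvtColor(a,cv2.COLOR_RGB2BGR))
for q in((.0034,.04,.068),(.0034,-.04,.068),(-.009,.0405,.068),(-.009,-.0405,.068)): print(q,proj("",C(*q),P).round(1))
E
```

```text
time: 8.0
tcp_pos: [0.579, -0.1342, 0.2091]
ee_rot: [-179.9, -0.0, 106.5]
contact_force: [0.4, 0.4, -0.8]
grip_width: 0.0077
grip_force: 41.0
0.007655569133418315 [-0.0026  0.0012  0.2091]
row [-0.002, -0.0, 0.001] [-0.0012, 0.0005, 0.0531] need rows 0.0 0.8
(0.0034, 0.04, 0.068) [143.5 285.2]
(0.0034, -0.04, 0.068) [237.1 284.6]
(-0.009, 0.0405, 0.068) [142.9 269.5]
(-0.009, -0.0405, 0.068) [237.6 270.2]
```

View pics/g.png

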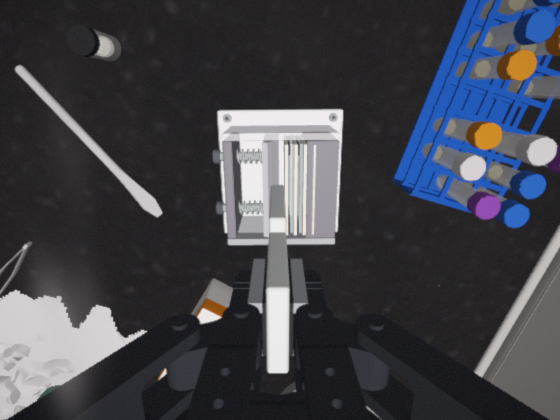

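```bash
python3 -m crank '[[0,0,0,-0.001,0,0.05,0],[0,0,0,-0.001,0,0.06,0],[0,0,0,-0.001,0,0.067,0],[0,0,0,-0.001,0,0.074,0],[0,0,0,-0.001,0,0.074,0]]' 60; python3 -m crank '[[0,0,0,0,0,0.005,0],[0,0,0,0,0,0.01,0],[0,0,0,0,0,0.015,0],[0,0,0,0,0,0.02,0],[0,0,0,0,0,0.02,0]]' 60
```

```text
time: 8.68
tcp_pos: [0.5796, -0.1367, 0.1352]
ee_rot: [-179.9, 0.0, 106.4]
contact_force: [0.1, 0.6, -1.1]
grip_width: 0.0075
grip_force: 62.3
time: 9.3
tcp_pos: [0.58, -0.1367, 0.1148]
ee_rot: [-179.9, 0.0, 106.4]
contact_force: [3.7, -0.5, 0.0]
grip_width: 0.0074
grip_force: 62.4
```

```bash
python3 -m crank '[[0,0,0,0,0,0.006,0],[0,0,0,0,0,0.012,0],[0,0,0,0,0,0.018,0],[0,0,0,0,0,0.024,0],[0,0,0,0,0,0.03,0],[0,0,0,0,0,0.03,0]]' 60;  python3 -m crank '[[0,0,0,0,0,0.003,0],[0,0,0,0,0,0.005,0],[0,0,0,0,0,0.005,0]]' 60; python3 - <<'E'
from ch2 import *
s=get_state(); print(inC(s["tcp_pos"]).round(4),s["contact_force"]@ex,s["contact_force"])
E
```

```text
time: 10.05
tcp_pos: [0.5785, -0.1366, 0.0837]
ee_rot: [-179.8, -0.0, 106.4]
contact_force: [4.1, 0.7, -2.8]
grip_width: 0.0075
grip_force: 61.9
time: 10.42
tcp_pos: [0.5791, -0.1366, 0.0796]
ee_rot: [-179.9, -0.0, 106.4]
contact_force: [4.6, 1.2, -0.4]
grip_width: 0.0073
grip_force: 62.7
[-0.0033 -0.0011  0.0796] 4.771668056147019 [ 4.63454048  1.15352741 -0.41235268]
```

```bash
python3 -m crank '[[0,0,0,0,0,0.001,0],[0,0,0,0,0.0015,0.001,0],[0,0,0,0,0.0015,0.001,0]]' 60;  python3 -m crank '[[0,0,0,0,0.001,0.0005,0],[0,0,0,0,0.0015,0.0005,0],[0,0,0,0,0.0015,0.0005,0]]' 60; python3 - <<'E'
from ch2 import *
s=get_state(); print(inC(s["tcp_pos"]).round(4),s["contact_force"]@ex,s["contact_force"])
E
```

```text
time: 10.8
tcp_pos: [0.5801, -0.1363, 0.0795]
ee_rot: [-179.8, 0.0, 106.4]
contact_force: [1.4, 1.7, 6.9]
grip_width: 0.0073
grip_force: 63.4
time: 11.18
tcp_pos: [0.5806, -0.1362, 0.0794]
ee_rot: [-179.7, 0.0, 106.3]
contact_force: [-1.3, 0.9, 11.2]
grip_width: 0.007
grip_force: 64.1
[-0.0017 -0.0011  0.0794] -0.9472745310971203 [-1.25155026  0.89733589 11.20907693]
```

```bash
python3 -m crank '[[0,0,0,0,-0.001,-0.0015,0],[0,0,0,0,-0.001,-0.0015,0.5],[0,0,0,0,-0.001,-0.0015,0.5],[0,0,0,0,-0.001,-0.0015,0.5],[0,0,0,0,-0.001,-0.05,0.5],[0,0,0,0,-0.001,-0.1,0.5],[0,0,0,0,-0.001,-0.13,0.5],[0,0,0,0,-0.001,-0.13,0.5],[0,0,0,0,-0.001,-0.13,0.5]]'
python3 - <<'E'
from ch2 import *
P=pose("wrist"); a=snapshot("wrist")
for n in((-.0045,.018,.118),(.0034,.018,.118),(.0034,-.018,.118),(0.0034,.04,.068),(-.009,.04,.068),(-.0136,.04,.068)): print(n,proj("",C(*n),P).round(1))
print([(r["point"],r["p"]) for r in spot_point("filler_thin_centre","wrist")],[(r["point"],r["p"]) for r in spot_point("filler_thin_centre","side")])
c=cv2.cvtColor(a,cv2.COLOR_RGB2BGR)[90:300,190:370]; c=cv2.resize(c,None,fx=2.8,fy=2.8,interpolation=cv2.INTER_CUBIC)
b=cv2.cvtColor(snapshot("side"),cv2.COLOR_RGB2BGR)[230:360,270:380];b=cv2.resize(b,(254,300),interpolation=cv2.INTER_CUBIC)
o=np.zeros((588,760,3),np.uint8);o[:c.shape[0],:c.shape[1]]=c;o[:300,504:758]=b;cv2.imwrite("pics/i.png",o)
E
```

```text
time: 12.3
tcp_pos: [0.5807, -0.1358, 0.2069]
ee_rot: [-179.8, -0.1, 106.4]
contact_force: [-1.2, -0.6, -1.4]
grip_width: 0.043
grip_force: 0.0
(-0.0045, 0.018, 0.118) [185.4 273.3]
(0.0034, 0.018, 0.118) [185.4 285.1]
(0.0034, -0.018, 0.118) [235.2 284.9]
(0.0034, 0.04, 0.068) [141.6 284.1]
(-0.009, 0.04, 0.068) [141.6 268.3]
(-0.0136, 0.04, 0.068) [141.6 262.4]
[([188.5, 278.8], 0.98)] [([192.1, 307.0], 0.81)]
```

View pics/i.png

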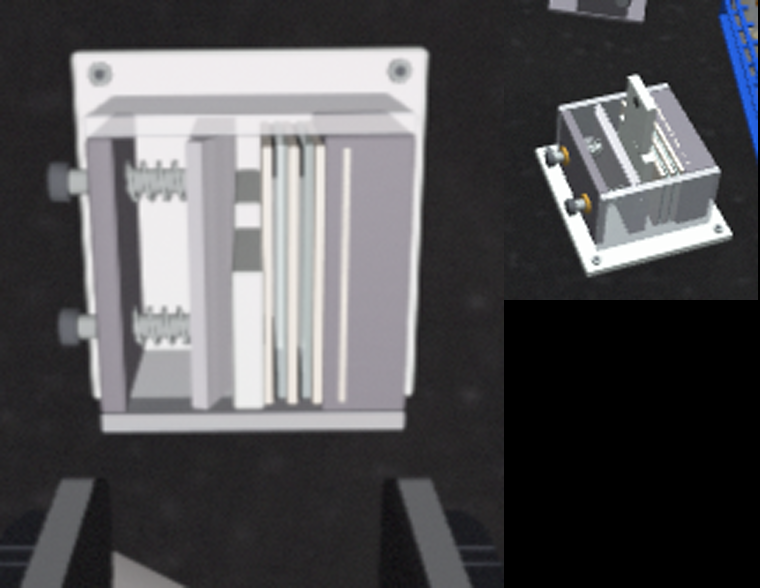

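The crop shows the thin block standing upright against the cassettes. The plate's top edge is now at about col 264, against 268 at rest, so it is held back, and the floor contact was felt (11 N at foot height 8 mm). The other blocks were not moved.

```bash
python3 -c "
from bench import *
print(finish_job())"
```

```text
the job is handed in; nothing more can be done
None
```

The thin (8 mm) filler block was the one that fits: it stands upright on the chamber floor against the cassettes and holds the sprung plate back about 4 mm, and the medium and thick blocks were never moved from the stand; the job was handed in at about 12 s.

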